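# Eject the filter cassette from a fluorescence reader

### The job

Change-over of the fluorescence reader: first pull the shutter rod out from its pushed-in position to its middle click. Then press the teal-topped filter cassette gently down (no harder than about 15 N; the catch depth differs each time) until it unlatches and springs up, lift it out and set it down, without dropping it, standing upright in the blue tray. Leave the shutter rod at its middle click, and do not disturb the tip box, the tube rack and the bottle.

Things in the scene. Friction and masses are not known exactly. Their poses are not given: they have to be found in the camera images.
- reader: White fixed bench reader, x -85 to +105 mm, y -100 to +100 mm, flat clear deck 110 mm above the bench; origin on the bench. Its x axis points from its front (rod, display) to its back, z up; position and yaw vary. A well 47 mm (x) by 65 mm (y) in the deck, dark blue bezel, centred on the origin, holds the cassette.
- shutter_rod (a joint): Level rod, 8 mm thick, out of the reader's front at reader y -66, z 70 mm. Value in m, outward (reader -x): -0.022 fully in, 0 middle click, +0.022 fully out; starts at -0.020 to -0.009. Slides with about 1.5 N; at 0 a ball drops into a notch, drawing it in from within 2 to 3 mm; about 8 N to leave it. No other click. At 0 the red band has just come out of the bushing.
- rod_tab (a point): Grip point of the dark blue upright tab at the rod's outer end: block 14 mm along the rod, 26 mm wide (reader y), from 30 mm below to 10 mm above this point. At the middle click the point lies at reader (-150, -66, 86) mm, tab 58 mm from the reader's front; pushed in, 38 to 49 mm. Pinch it from above, across its width or along the rod.
- cassette: Loose upright block 44 (x) by 62 (y) by 56 mm high, 0.1 to 0.2 kg, black with teal top; origin at the centre of its underside, z up; starts in the well, axes along the reader's, about 1.5 mm clearance all round, on the spring platform. Latched, its top is 2 mm above the deck: too little to grasp; sprung out, 26 mm: grip across 44 mm (reader x), lift straight up 30 mm to clear the deck.
- cassette_top (a point): Centre of the cassette's top face (white dot), 56 mm above its underside: the place to press, with closed fingers.
- platform: Grey spring platform 43 x 62 mm under the cassette; origin: centre of its upper face, at reader z 56 mm latched, 80 mm sprung out. Pressing takes 4 to 5 N. The catch lets go at a hidden depth of 2.5 to 12.5 mm below latched; 1.5 mm below that a rubber buffer (12 N per mm) is felt as a sharp force rise: the catch is off. It then rises with the tool; it does not latch again.
- tray: Blue open tray, fixed on the bench, 130 mm (x) by 150 mm (y) outside, 22 mm high, walls and floor 5 mm thick; origin at the centre of its underside, left or right of the reader, with yaw.
- tip_box: Loose box of pipette tips with a teal top, 86 x 124 x 60 mm, on the bench; origin under its centre. Leave alone.
- tube_rack: Loose pink tube rack with four purple-capped tubes, 50 x 110 x 79 mm; origin under its centre. Leave alone.
- bottle: Loose amber jar with blue lid, 64 mm diameter, 120 mm high; origin under its centre. Leave alone.
There are look-alikes about, which are no part of the job. There is more than one size of the cassette; the job needs the largest.

How it is judged:
On the way, in this order (a step that is already met when the one before it is completed fails the run):
1. the shutter rod is at its middle click (within 1.5 mm) (value of joint shutter_rod between -0.0015 and 0.0015 m), for 0.3 s.
2. the cassette has been pressed and has sprung out on its platform (z of platform in the frame of reader above 0.076 m and z of cassette in the frame of platform between -0.004 and 0.004 m and horizontal distance between cassette and platform below 0.006 m), for 0.1 s.
3. the cassette is lifted clear of the deck (z of cassette in the frame of reader above 0.112 m), for 0.1 s.
At the end, for the whole second after the job is handed in: The cassette stands upright (within 0.1 rad) and at rest on the floor of the blue tray (its underside less than 9 mm above the tray's), and the shutter rod is within 1.5 mm of its middle click (all of step 1 and x of cassette in the frame of tray between -0.06 and 0.06 m and y of cassette in the frame of tray between -0.07 and 0.07 m and z of cassette in the frame of tray below 0.009 m and angle between cassette's own z axis and vertical below 0.1 rad and linear speed of cassette below 0.02 m/s); the robot touches nothing.
It fails at once if the cassette is pressed onto its platform with more than 20 N (contact force between cassette and platform above 20 N).
It fails at once if the cassette is dropped (moves faster than 0.6 m/s while no finger touches it) (linear speed of cassette above 0.6 m/s and contact force between the fingers and cassette below 0.05 N).
It fails at once if the tip box, the tube rack or the bottle is moved more than 20 mm or tipped by more than 0.3 rad (distance of any of tip_box, tube_rack, bottle from where it was at the start of the episode above 0.02 m or angle between any of tip_box, tube_rack, bottle's own z axis and vertical above 0.3 rad).
It also fails if it takes over 67 s, if anything falls off the work surface, if the arm or the gripper's body presses on something with over 40 N, if the wrist force passes 120 N, or if a joint passes its speed limit or range.

### The arm

A 6-joint arm with a two-finger parallel gripper is mounted at the origin on the work surface. World frame = base frame: x ahead of the robot, y to its left, z up, the work surface at z = 0. Lengths are in m, angles in rad, forces in N, time in s.
With the tool pointing down it reaches from about 0.375 to 0.75 m from the base axis. Payload 9 kg.
Tool frame: the origin (TCP) lies midway between the tips of the shut fingers; the grasp point (between the pads) lies 19 mm behind it (ctrl.pinch_z is the distance from the TCP to the grasp point, in m); x points along the fingers, y is the direction in which the jaws open and shut, and the axes are right-handed (so a half turn about x gives the same grasp; the last joint's range is limited). The gripper opens to 85 mm and grips with 20 to 120 N. Pads are 22 mm wide; open, the fingers measure 114 mm over their backs; the gripper's body (76 mm by 85 mm) begins 54 mm behind the grasp point. The pads swing forward as they close: fully open they stand 13 mm farther back than shut.
Start: joints at [-1.399, 0.104, 0.097, 1.564, 0, 1.353], TCP at [0.228, -0.555, 0.198] pointing down, gripper open.
Joint ranges: [-2.99, 2.99], [-0.84, 1.86], [-1.1, 1.16], [-1.84, 2.11], [-1.51, 1.56], [-3.14, 3.14]. Speed limits (rad/s): [2.22, 2.22, 2.57, 3.14, 3.14, 3.14].

### API

Orientations are given as a unit quaternion [x, y, z, w].
In Python, from cell import ctrl gives the robot as it stands.
- The arm moves only by the tool step_arm, never from a script. Its arguments are lists of equal length, an entry for each row: "offset": the shift along the tool's x, y, z in cm, a list of three; "yaw": the turn about the tool's x in degrees. A call has 1 to 20 rows; each row shifts and turns the commanded pose from where the row before left it, along the tool's axes as they then stand; what a row does not reach is not made up. A row lasts 1/10 s, in which the tool goes at most 50 mm and 8.59 degrees, less where a joint would pass 70% of its speed; a pose out of reach is approached as far as the arm can. A call with a gripper value outside its range is refused whole. "gripper" is the finger opening in cm, from 0 to 8.54, set as the call begins (left out, the last holds). The fingers move at their own pace and stop on an object; the grip force is fixed at half the most. Time passes only in rows, so rows that do not move let the fingers close. It gives the time, the measured TCP pose, the force and the opening at its end, in the units of the state.
- ctrl.state(): the state, without advancing time (a new reading comes with each control period).
- ctrl.capture(name): name is "side" or "top" or "wrist"; returns (picture, depth): 400x640x3 uint8, red, green, blue; 400x640 float32, m along the optical axis (not along the pixel's ray), 0 where there is no reading.
- ctrl.camera_params(name): a dict with "fx", "fy", "cx", "cy" (pixels), "T" (4x4, takes a point from camera to world coordinates); the wrist camera has in their place "mount" (4x4, takes a point from camera to tool coordinates, whose origin is the TCP and whose axes are the tool frame's). Camera axes: x right, y down, z forward; pixel columns grow to the right and rows downward; lengths in m; the calibration is good to about 2 mm. A picture is of the moment at which its call begins: read the wrist's pose just before it. camera_params takes no time and is no camera call.
- ctrl.sign_off(): hands the job in, once; it reports no verdict.
Trained networks look in the newest picture that a camera, given by its name, has taken for a name from the list of things; names that differ only in an ending like _2 or _b are one class to them, and where a whole thing is asked for, a point or a joint stands for the part that bears it (a point fixed in the world has none). Each returns a list of dicts, best first, with "score" (0 to 1); they miss things now and then, are a little off and sometimes report something else, mostly with a low value. They report only what shows in the picture. A call takes as long as a camera call. They do not tell look-alikes from the thing itself.
- ctrl.boxes_of(thing, camera): "xyz" ([x, y, z] in m, in the coordinates of the camera as it stood for that picture, good to about 4 mm: the middle of the surface that is visible of it).
- ctrl.outline_of(thing, camera): "mask" (400x640 bool, what is visible of it).
- ctrl.landmark_of(thing, camera): "xyz" ([x, y, z] in m, in the coordinates of the camera as it stood for that picture, good to about 4 mm: a listed point, or the origin of a listed thing).
The state is a dict: "time": time; "joint_positions": joint angles; "dq": joint speeds; "joint_efforts": joint torques, N m; "ee_pos": TCP position; "ee_rot": TCP orientation; "contact_force": force on the tool from outside, world axes, zero at the start; "torque": the same for the moment, N m; "opening": finger opening in m.
Only numpy, scipy, OpenCV 4.12 (cv2) and the standard library are available. Lean on these libraries where they do the work, as an engineer would, in place of code of your own. Each camera call takes 0.05 s, during which the arm holds its last target.

## Working session

There is one attempt and no reset: what is moved stays moved. The work goes in short steps, Python scripts to look and compute and a tool call to move; the robot and the scene stay as the last step left them, time stands still between calls to the robot, and variables do not carry over. Pictures are saved under pics/ and viewed, and the job is handed in when it is done.

Besides the shell and the picture viewer there is one more tool, called after "Emit:" by a JSON object that holds its "method" and its "body", one argument or row to a line. step_arm: Moves the arm, as the interface text tells. Its arguments: {"type":"object","properties":{"offset":{"type":"array"},"yaw":{"type":"array"},"gripper":{"type":"number"}},"required":["offset","yaw"]}

```bash
ls; mkdir -p pics; cat > h.py <<'E'
import numpy as np, cv2
from cell import ctrl
from scipy.spatial.transform import Rotation as R
def cap(n,name):
    s=ctrl.state(); p,d=ctrl.capture(n)
    cv2.imwrite(f'pics/{name}.png',p[:,:,::-1]); np.savez(f'pics/{name}.npz',p=p,d=d,pos=s['ee_pos'],rot=s['ee_rot'])
    return p,d
def T(n,name=None):
    c=ctrl.camera_params(n)
    if n!='wrist': return c,np.array(c['T'])
    if name: z=np.load(f'pics/{name}.npz');pos,rot=z['pos'],z['rot']
    else: s=ctrl.state();pos,rot=s['ee_pos'],s['ee_rot']
    M=np.eye(4);M[:3,:3]=R.from_quat(rot).as_matrix();M[:3,3]=pos
    return c,M@np.array(c['mount'])
def cloud(n,name):
    c,M=T(n,name);d=np.load(f'pics/{name}.npz')['d']
    v,u=np.mgrid[:400,:640]
    P=np.stack([(u-c['cx'])/c['fx']*d,(v-c['cy'])/c['fy']*d,d],-1)
    W=P@M[:3,:3].T+M[:3,3]; W[d==0]=np.nan
    return W
def tow(n,xyz,name=None):
    c,M=T(n,name); return M[:3,:3]@np.array(xyz)+M[:3,3]
E
python3 - <<'E'
from h import *
np.set_printoptions(precision=4,suppress=True)
for n in ['top','side','wrist']:
    cap(n,n+'0')
    c,M=T(n); print(n,c['fx'],M[:3,3],M[:3,2])
    if n!='wrist':
        for t in ['reader','shutter_rod','rod_tab','cassette','cassette_top','tray','tip_box','tube_rack','bottle']:
            print(t,[(round(r['score'],2),tow(n,r['xyz'])) for r in ctrl.landmark_of(t,n)[:4]])
s=ctrl.state();print(s)
E
```

```text
pics
top 419.0137467039032 [ 0.3643 -0.0036  1.0305] [ 0.2142  0.011  -0.9767]
reader [(0.76, array([ 0.6565,  0.0033, -0.0014]))]Traceback (most recent call last):
  File "<stdin>", line 8, in <module>
ValueError: it knows: bottle, cassette, cassette_top, platform, reader, rod_tab, tip_box, tray, tube_rack
```

```bash
python3 - <<'E'
from h import *
np.set_printoptions(precision=4,suppress=True)
for n in ['top','side']:
    cap(n,n+'0')
    for t in ['reader','rod_tab','cassette','cassette_top','tray','tip_box','tube_rack','bottle']:
            print(t,[(round(r['score'],2),tow(n,r['xyz'])) for r in ctrl.landmark_of(t,n)[:4]])
cap('wrist','wrist0')
s=ctrl.state();print(s)
E
```

```text
reader [(0.85, array([0.6546, 0.0089, 0.0007]))]
rod_tab [(0.55, array([ 0.5317, -0.0762,  0.0852]))]
cassette [(0.73, array([0.4908, 0.0116, 0.002 ])), (0.71, array([ 0.6514, -0.1776,  0.0018])), (0.6, array([0.6565, 0.0041, 0.0535]))]
cassette_top [(0.78, array([ 0.6506, -0.1811,  0.0389])), (0.65, array([0.6532, 0.0044, 0.1143])), (0.55, array([0.4889, 0.0081, 0.0393]))]
tray [(0.7, array([ 0.4686, -0.3323,  0.0006]))]
tip_box [(0.8, array([0.5384, 0.3103, 0.0027]))]
tube_rack [(0.8, array([ 0.6944,  0.3024, -0.0002]))]
bottle [(0.94, array([ 0.698 , -0.2871,  0.0014]))]
reader [(0.64, array([0.6537, 0.0012, 0.0022]))]
rod_tab [(0.64, array([ 0.5328, -0.0776,  0.0837]))]
cassette [(0.87, array([ 0.4909,  0.0065, -0.0032])), (0.68, array([0.6595, 0.0066, 0.0523])), (0.62, array([0.6576, 0.0036, 0.1143]))]
cassette_top [(0.7, array([0.4892, 0.0111, 0.0337])), (0.59, array([0.6541, 0.004 , 0.1128]))]
tray [(0.63, array([ 0.4703, -0.333 ,  0.005 ]))]
tip_box [(0.94, array([ 0.5349,  0.315 , -0.0018]))]
tube_rack [(0.81, array([ 0.688 ,  0.303 , -0.0014]))]
bottle [(0.91, array([ 0.7025, -0.2859,  0.0002]))]
{'time': 1.05, 'joint_positions': array([-1.3987,  0.104 ,  0.0973,  1.5639, -0.    ,  1.3531]), 'dq': array([-0.0007, -0.0001,  0.    , -0.0006, -0.0014,  0.0009]), 'joint_efforts': array([  0.0008, -55.6761,  50.3781,   0.0002,  -0.0003,  -0.    ]), 'ee_pos': array([ 0.228 , -0.555 ,  0.1976]), 'ee_rot': array([-0.6937, -0.1369,  0.6937, -0.137 ]), 'contact_force': array([ 0.0401, -0.6833,  0.7809]), 'torque': array([-0.0226, -0.0557, -0.0313]), 'opening': 0.0853730808188147}
```

View pics/top0.png

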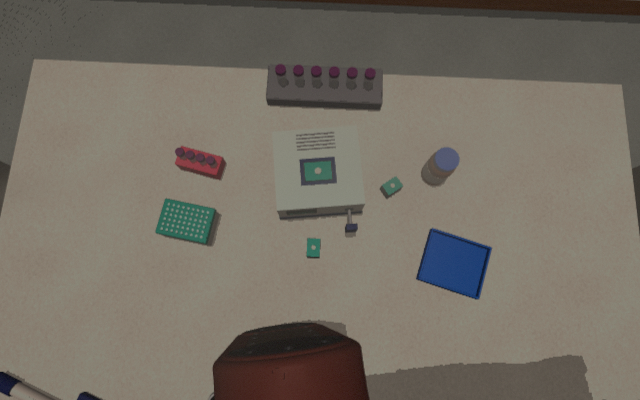

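View pics/side0.png

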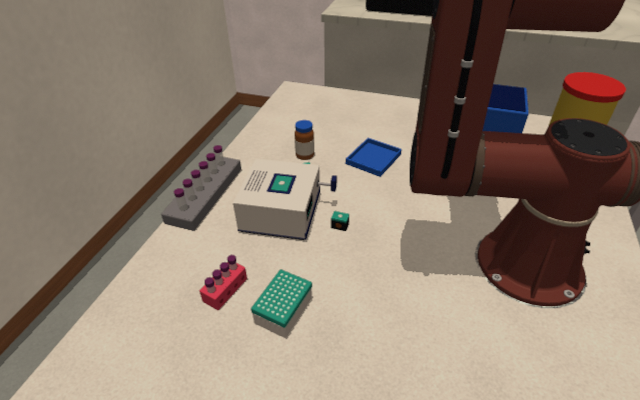

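```bash
python3 - <<'E'
from h import *
np.set_printoptions(precision=4,suppress=True)
W=cloud('top','top0')
m=(W[...,2]>.10)&(W[...,2]<.12)&(abs(W[...,1])<.16)&(W[...,0]>.5)
m=cv2.morphologyEx(m.astype(np.uint8),cv2.MORPH_OPEN,np.ones((3,3)))>0
P=W[m]; print(len(P),P[:,2].mean()); print(cv2.minAreaRect((P[:,:2]*1000).astype(np.float32)))
m=(W[...,2]>.012)&(W[...,2]<.03)&(W[...,1]<-.22)&(W[...,0]<.6)&(W[...,0]>.35)
P=W[m];r=cv2.minAreaRect((P[:,:2]*1000).astype(np.float32)); print(len(P),r,cv2.boxPoints(r))
# wrist cam mount
c=ctrl.camera_params('wrist');print(c['fx'],c['cx'],c['cy'],np.array(c['mount']))
p=cv2.imread('pics/top0.png');cv2.imwrite('pics/top0c.png',cv2.resize(p[110:280,250:420],None,fx=4,fy=3.5,interpolation=cv2.INTER_CUBIC))
print(R.from_quat(ctrl.state()['ee_rot']).as_matrix())
E
```

```text
7350 0.11048178068758278
((743.7868041992188, -0.9379425048828125), (368.2507019042969, 239.83956909179688), 1.0779048204421997)
660 ((469.31939697265625, -332.49664306640625), (151.3571014404297, 130.4703826904297), 73.98506927490234) [[ 385.7372 -387.2405]
 [ 511.144  -423.2357]
 [ 552.9016 -277.7528]
 [ 427.4948 -241.7576]]
356.2796265117302 325.7100984600693 201.95741780425752 [[ 0.0001 -0.2724  0.9622 -0.1775]
 [ 1.     -0.0004 -0.0002  0.0002]
 [ 0.0005  0.9622  0.2724 -0.0687]
 [ 0.      0.      0.      1.    ]]
[[ 0.      0.38   -0.925 ]
 [-0.0001 -0.925  -0.38  ]
 [-1.      0.0001  0.    ]]
```

View pics/top0c.png

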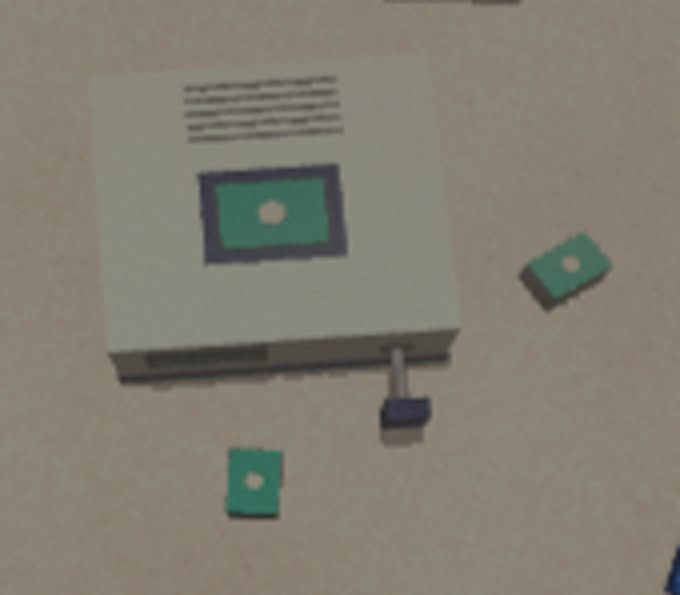

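The picture shows three teal tops with a white dot: the one in the reader's bezel at top px (318,171), which is the largest, plus loose small ones at (392,186) and (313,248). I choose the one in the bezel. The tab is at (351,228) and the tray at (454,264).

```bash
python3 - <<'E'
from h import *
np.set_printoptions(precision=4,suppress=True)
W=cloud('top','top0')
m=(W[...,2]>.105)&(W[...,2]<.118)&(abs(W[...,1])<.16)&(W[...,0]>.5)&(W[...,0]<.80)
m=cv2.morphologyEx(m.astype(np.uint8),cv2.MORPH_OPEN,np.ones((5,5)))
n,l,st,_=cv2.connectedComponentsWithStats(m); i=1+st[1:,4].argmax(); P=W[l==i]
r=cv2.minAreaRect((P[:,:2]*1000).astype(np.float32));print(len(P),r)
b=cv2.boxPoints(r)/1000;print(b)
m=(W[...,2]>.06)&(W[...,2]<.10)&(W[...,1]<-.05)&(W[...,1]>-.11)&(W[...,0]>.5)&(W[...,0]<.56)
P=W[m];print(len(P),P.mean(0),np.median(P,0),P.min(0),P.max(0)); 
v,u=np.nonzero(m);print(u.min(),u.max(),v.min(),v.max())
# white dot
p=np.load('pics/top0.npz')['p'];print(W[171,318])
hsv=cv2.cvtColor(p,cv2.COLOR_RGB2HSV)
d=(hsv[...,0]>95)&(hsv[...,0]<135)&(hsv[...,1]>60)
t=(hsv[...,0]>70)&(hsv[...,0]<92)&(hsv[...,1]>80)
for k,q in (('bezel',d|t),('teal',t)):
    q=q&(W[...,2]>.1)&(W[...,2]<.125)
    q[:150]=0;q[190:]=0;q[:,:290]=0;q[:,345:]=0
    print(k,q.sum(),cv2.minAreaRect((W[q][:,:2]*1000).astype(np.float32)))
E
```

```text
6847 ((665.6988525390625, 6.6748809814453125), (191.88706970214844, 200.0459442138672), 7.23954439163208)
[[ 0.5579  0.0938]
 [ 0.5831 -0.1046]
 [ 0.7735 -0.0805]
 [ 0.7483  0.118 ]]
128 [ 0.5345 -0.0757  0.0869] [ 0.5315 -0.0753  0.0949] [ 0.5239 -0.0895  0.0611] [ 0.5594 -0.0634  0.099 ]
345 357 217 232
[0.6543 0.0048 0.1148]
bezel 417 ((656.7706909179688, 5.747653961181641), (45.358272552490234, 60.08773422241211), 8.06653881072998)
teal 417 ((656.7706909179688, 5.747653961181641), (45.358272552490234, 60.08773422241211), 8.06653881072998)
```

Emit:
{"method": "step_arm", "body": {
  "offset": [
    [0,0,0],
    [0,0,0],
    [0,-3.12,-2.58],
    [0,-3.12,-2.58],
    [0,-3.12,-2.58],
    [0,-3.12,-2.58],
    [0,-3.12,-2.58],
    [0,-3.12,-2.58],
    [0,-3.12,-2.58],
    [0,-3.12,-2.58],
    [0,-3.12,-2.58],
    [0,-3.12,-2.58],
    [0,-3.12,-2.58],
    [0,-3.12,-2.58],
    [0,-3.12,-2.58],
    [0,-3.12,-2.58],
    [0,0,0],
    [0,0,0]
  ],
  "yaw": [7.5,7.5,0,0,0,0,0,0,0,0,0,0,0,0,0,0,0,0]
}}

```text
time: 2.85
ee_pos: [0.5306, -0.075, 0.1975]
ee_rot: [-0.705, -0.046, 0.706, -0.046]
contact_force: [-0.1, 0.2, 1.1]
opening: 0.0853
```

```bash
python3 - <<'E'
from h import *
np.set_printoptions(precision=4,suppress=True)
s=ctrl.state();print(s['time'],s['ee_pos'],R.from_quat(s['ee_rot']).as_matrix(),s['joint_positions'],s['contact_force'])
cap('wrist','w1')
for t in ['rod_tab','cassette_top','reader']:
    print(t,[(round(r['score'],2),tow('wrist',r['xyz'])) for r in ctrl.landmark_of(t,'wrist')[:4]])
E
```

```text
2.85 [ 0.5306 -0.075   0.1975] [[-0.0004  0.1297 -0.9916]
 [-0.0002 -0.9916 -0.1297]
 [-1.      0.0002  0.0004]] [-0.3844 -0.0912 -0.0991  1.5632 -0.0003  2.6272] [-0.0646  0.1951  1.1146]
rod_tab [(0.59, array([ 0.5315, -0.078 ,  0.0842]))]
cassette_top [(0.95, array([ 0.6498, -0.1813,  0.04  ])), (0.68, array([0.4912, 0.0016, 0.0412]))]
reader [(0.9, array([0.6541, 0.0033, 0.001 ]))]
```

View pics/w1.png

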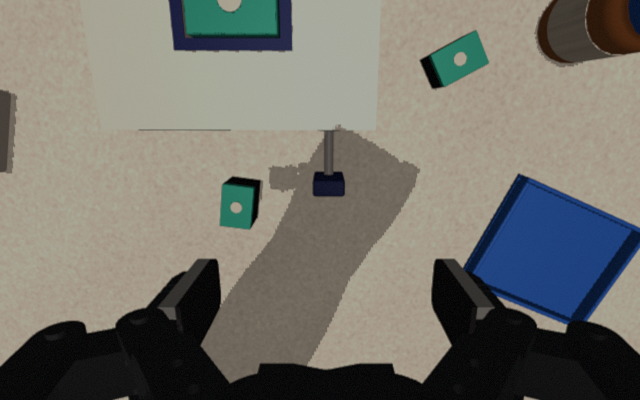

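```bash
python3 - <<'E'
from h import *
np.set_printoptions(precision=4,suppress=True)
W=cloud('wrist','w1')
m=np.zeros((400,640),bool);m[160:205,300:360]=1
m&=(W[...,2]>.085)
P=W[m];r=cv2.minAreaRect((P[:,:2]*1000).astype(np.float32));print('tab',len(P),r,P[:,2].max(),np.median(P[:,2]))
m=(W[...,2]>.105)&(W[...,2]<.12)
v,u=np.nonzero(m)
# front edge line fit
pts=[]
for c in range(110,370,5):
    k=np.nonzero(m[:160,c])[0]
    if len(k): pts.append(W[k.max(),c,:2])
pts=np.array(pts);l=cv2.fitLine(pts.astype(np.float32),cv2.DIST_HUBER,0,1e-4,1e-4).ravel();print(l,np.degrees(np.arctan2(l[1],l[0])))
m=(W[...,2]>.055)&(W[...,2]<.08);m[:125]=0;m[175:]=0;m[:,:315]=0;m[:,345:]=0
P=W[m];print('rod',len(P),P.mean(0));l=cv2.fitLine(P[:,:2].astype(np.float32),cv2.DIST_HUBER,0,1e-4,1e-4).ravel();print(np.degrees(np.arctan2(l[1],l[0])),l)
E
```

```text
tab 614 ((533.2946166992188, -76.81967163085938), (13.696956634521484, 26.042953491210938), 6.467365264892578) 0.09941262665898959 0.09679522430922216
[ 0.1235 -0.9923  0.5715 -0.0053] -82.90394
rod 471 [ 0.5548 -0.0741  0.0735]
7.9721494 [ 0.9903  0.1387  0.5548 -0.0741]
```

Emit:
{"method": "step_arm", "body": {
  "offset": [
    [2,0.21,-0.24],
    [4,0,0],
    [4,0,0],
    [2.5,0,0],
    [0.7,0,0],
    [0,0,0],
    [0,0,0]
  ],
  "yaw": [0,0,0,0,0,0,0],
  "gripper": 6
}}

```text
time: 3.75
ee_pos: [0.534, -0.0782, 0.0674]
ee_rot: [0.706, 0.045, -0.705, 0.045]
contact_force: [0.4, -0.1, 1.4]
opening: 0.0601
```

Emit:
{"method": "step_arm", "body": {
  "offset": [
    [0,0,0],
    [0,0,0],
    [0,0,0],
    [0,0,0],
    [0,0,0],
    [0,0,0]
  ],
  "yaw": [0,0,0,0,0,0],
  "gripper": 1.5
}}

```text
time: 4.35
ee_pos: [0.5331, -0.0774, 0.0656]
ee_rot: [-0.706, -0.045, 0.706, -0.045]
contact_force: [-0.4, 0.5, -0.4]
opening: 0.0154
```

```bash
python3 - <<'E'
from h import *
cap('wrist','w2')
E
```

```text
(no output)
```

View pics/w2.png

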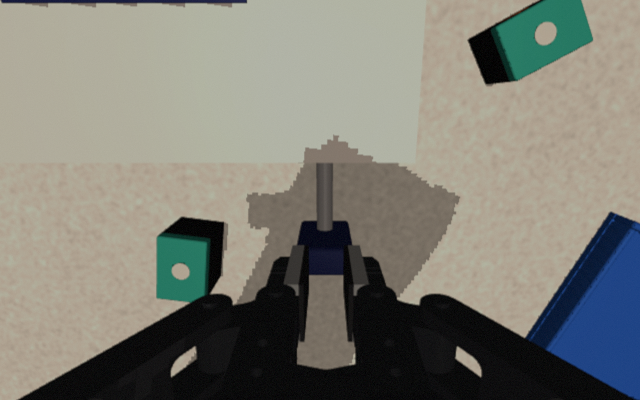

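```bash
python3 - <<'E'
from h import *
np.set_printoptions(precision=4,suppress=True)
s=ctrl.state();print(s['ee_pos'],s['opening'],s['contact_force'],s['torque'])
W=cloud('wrist','w2')
for r in range(200,300,6): print(r,W[r,325],W[r,302],W[r,351])
E
```

```text
[ 0.5331 -0.0774  0.0655] 0.015114160091521233 [-0.0196 -0.4559 -0.4475] [ 0.0071  0.0201 -0.0196]
200 [ 0.5547 -0.0745  0.0735] [ 0.5327 -0.0609  0.0008] [ 0.537  -0.0952  0.0005]
206 [ 0.5521 -0.0749  0.0751] [ 0.5283 -0.0613  0.0007] [ 0.533  -0.0957  0.0017]
212 [ 0.5492 -0.0752  0.0754] [ 0.524  -0.0618  0.0013] [ 0.5284 -0.0964  0.001 ]
218 [ 0.5461 -0.0756  0.0756] [ 0.5198 -0.0624  0.0021] [ 0.5241 -0.097   0.0017]
224 [ 0.5428 -0.076   0.075 ] [ 0.5377 -0.0644  0.0649] [ 0.5193 -0.0978  0.0006]
230 [ 0.5398 -0.0764  0.0754] [ 0.5381 -0.065   0.0747] [ 0.5149 -0.0984  0.0011]
236 [ 0.5398 -0.0764  0.0835] [ 0.5382 -0.0655  0.0831] [ 0.5104 -0.0991  0.0014]
242 [ 0.5397 -0.0765  0.0909] [ 0.5386 -0.066   0.0914] [ 0.54   -0.0887  0.0879]
248 [ 0.5387 -0.0766  0.0954] [ 0.5425 -0.0666  0.1073] [ 0.545  -0.0866  0.1071]
254 [ 0.5366 -0.0769  0.0973] [ 0.5434 -0.067   0.115 ] [ 0.5455 -0.086   0.1143]
260 [ 0.5335 -0.0773  0.0968] [ 0.5433 -0.0673  0.1203] [ 0.5456 -0.0856  0.1201]
266 [ 0.5312 -0.0776  0.0979] [ 0.5429 -0.0677  0.1243] [ 0.5453 -0.0853  0.1247]
272 [ 0.5275 -0.078   0.0965] [ 0.543  -0.068   0.1292] [ 0.5443 -0.0853  0.1275]
278 [ 0.4745 -0.0847  0.001 ] [ 0.5429 -0.0682  0.1334] [ 0.5446 -0.0849  0.1326]
284 [ 0.4698 -0.0852  0.0017] [ 0.5429 -0.0685  0.1374] [ 0.545  -0.0845  0.1375]
290 [ 0.4645 -0.0859  0.001 ] [ 0.5403 -0.0687  0.1368] [ 0.5425 -0.0849  0.137 ]
296 [ 0.4595 -0.0866  0.0012] [ 0.5386 -0.069   0.1376] [ 0.5405 -0.0852  0.1374]
```

```bash
python3 - <<'E'
from h import *
np.set_printoptions(precision=4,suppress=True)
p=cv2.imread('pics/w2.png');cv2.imwrite('pics/w2c.png',cv2.resize(p[200:360,250:400],None,fx=5,fy=3.7,interpolation=cv2.INTER_CUBIC))
W=cloud('wrist','w1')
for c in (205,215,435,445):
  for r in range(256,330,8): print(r,c,W[r,c])
W=cloud('wrist','w2')
print('w2')
for r in range(240,300,6): print(r,[W[r,c] for c in (285,290,296,356,362)])
E
```

```text
256 205 [0.4121 0.0484 0.    ]
264 205 [ 0.5356 -0.0295  0.2543]
272 205 [ 0.5357 -0.0315  0.2605]
280 205 [ 0.5328 -0.0317  0.2609]
288 205 [ 0.5301 -0.0321  0.2617]
296 205 [ 0.5278 -0.0326  0.2631]
304 205 [ 0.5253 -0.033   0.2641]
312 205 [ 0.522  -0.0331  0.264 ]
320 205 [ 0.5198 -0.0337  0.2654]
328 205 [ 0.5166 -0.0338  0.2655]
256 215 [ 0.4135  0.0371 -0.0001]
264 215 [ 0.5325 -0.0312  0.2474]
272 215 [ 0.5305 -0.0321  0.2501]
280 215 [ 0.5275 -0.0325  0.2508]
288 215 [ 0.524  -0.0326  0.2508]
296 215 [ 0.5222 -0.0335  0.2534]
304 215 [ 0.5192 -0.0338  0.2541]
312 215 [ 0.5155 -0.0339  0.2538]
320 215 [0.3302 0.033  0.0011]
328 215 [0.3188 0.0326 0.0007]
256 435 [ 0.4463 -0.2119  0.0008]
264 435 [ 0.5435 -0.1167  0.2471]
272 435 [ 0.5409 -0.1167  0.249 ]
280 435 [ 0.5383 -0.1168  0.2506]
288 435 [ 0.5348 -0.1177  0.2502]
296 435 [ 0.5324 -0.1175  0.2523]
304 435 [ 0.5289 -0.1184  0.2521]
312 435 [ 0.5264 -0.1184  0.2538]
320 435 [ 0.3642 -0.2297  0.0009]
328 435 [ 0.3537 -0.2318  0.0015]
256 445 [ 0.4484 -0.2226  0.0024]
264 445 [ 0.5472 -0.1174  0.2546]
272 445 [ 0.5463 -0.1
[... 1403 characters left out ...]
, array([ 0.5427, -0.0641,  0.1327]), array([ 0.5433, -0.0661,  0.1333]), array([ 0.5458, -0.0864,  0.1331]), array([ 0.5456, -0.0886,  0.1321])]
282 [array([ 0.5426, -0.0628,  0.137 ]), array([ 0.5423, -0.0644,  0.1361]), array([ 0.5428, -0.0664,  0.1365]), array([ 0.5453, -0.0862,  0.1363]), array([ 0.546 , -0.088 ,  0.1373])]
288 [array([ 0.5439, -0.0634,  0.1431]), array([ 0.5442, -0.0649,  0.1433]), array([ 0.5413, -0.0667,  0.1377]), array([ 0.5436, -0.0864,  0.1373]), array([ 0.5464, -0.0875,  0.142 ])]
294 [array([ 0.5434, -0.0637,  0.1457]), array([ 0.5435, -0.0652,  0.1456]), array([ 0.5392, -0.0669,  0.1379]), array([ 0.5416, -0.0867,  0.1376]), array([ 0.5468, -0.087 ,  0.1463])]
```

View pics/w2c.png

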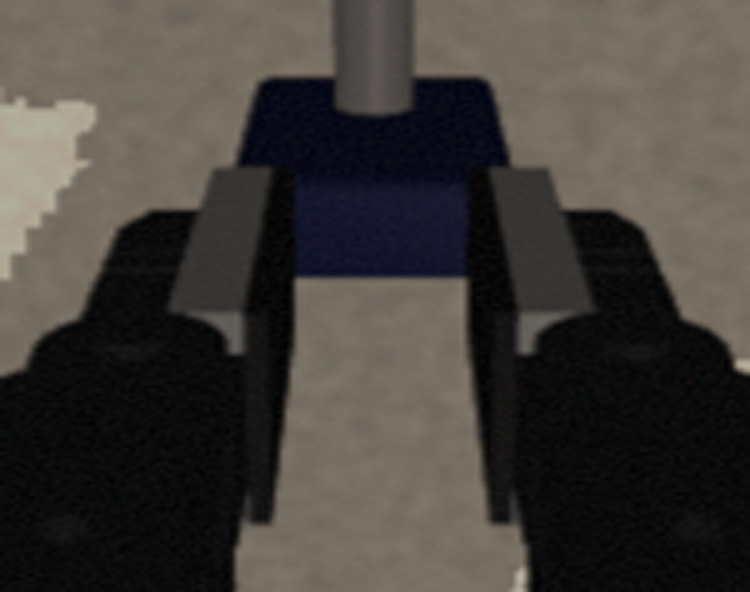

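```bash
python3 - <<'E'
from h import *
np.set_printoptions(precision=4,suppress=True)
print(ctrl.pinch_z,[a for a in dir(ctrl) if not a.startswith('_')])
cap('side','s2')
c,M=T('side')
W=cloud('side','s2')
s=ctrl.state()
for q in (s['ee_pos'],s['ee_pos']+[0,0,.038],np.array([.5333,-.0768,.096])):
    k=M[:3,:3].T@(q-M[:3,3]);print(c['cx']+c['fx']*k[0]/k[2],c['cy']+c['fy']*k[1]/k[2])
p=cv2.imread('pics/s2.png');cv2.imwrite('pics/s2c.png',cv2.resize(p[120:260,250:420],None,fx=4.5,fy=4.2,interpolation=cv2.INTER_CUBIC))
E
```

```text
0.0187 ['IKError', 'boxes_of', 'camera_params', 'capture', 'landmark_of', 'outline_of', 'pinch_z', 'sign_off', 'state']
333.15816500211605 185.77899090137603
333.3023748389414 175.18863907127997
333.1421499227934 177.45582257726878
```

View pics/s2c.png

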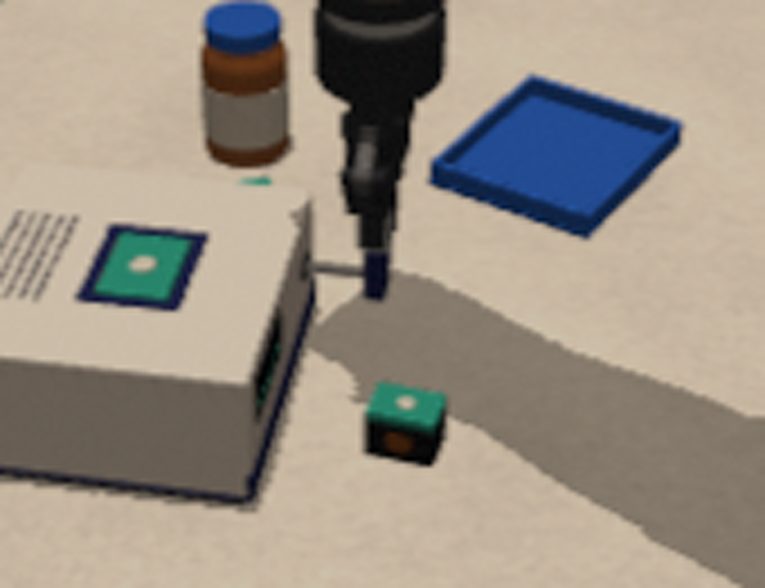

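The state and the pictures disagree. The wrist depth and the side view both put the finger tips about 38 mm above the reported TCP: visible tips at z≈0.105, reported TCP 0.0655. The fingers therefore shut to 15 mm above the tab without touching it. The bench, deck and tab heights all come out right, so I'll trust the pictures and treat the tips as 37 mm (shut) to 50 mm (open) behind the TCP. I'll open and go lower in checked steps.

Emit:
{"method": "step_arm", "body": {
  "offset": [
    [0,0,0],
    [0,0,0],
    [0,0,0],
    [0,0,0],
    [1.5,0,0],
    [1.5,0,0],
    [0.8,0,0],
    [0,0,0]
  ],
  "yaw": [0,0,0,0,0,0,0,0],
  "gripper": 6
}}

```text
time: 5.25
ee_pos: [0.5316, -0.0769, 0.0252]
ee_rot: [-0.705, -0.046, 0.707, -0.045]
contact_force: [0.3, 0.9, -0.5]
opening: 0.0603
```

Emit:
{"method": "step_arm", "body": {
  "offset": [
    [0,0,0],
    [0,0,0],
    [0,0,0],
    [0,0,0],
    [0,0,0],
    [0,0,0]
  ],
  "yaw": [0,0,0,0,0,0],
  "gripper": 1.5
}}

```text
time: 5.85
ee_pos: [0.5335, -0.0767, 0.0284]
ee_rot: [0.706, 0.046, -0.705, 0.045]
contact_force: [-0.8, 4.6, 3.2]
opening: 0.0253
```

```bash
python3 - <<'E'
from h import *
cap('wrist','w3')
p=cv2.imread('pics/w3.png');cv2.imwrite('pics/w3c.png',cv2.resize(p[150:360,230:420],None,fx=4,fy=2.8,interpolation=cv2.INTER_CUBIC))
s=ctrl.state();print(s['ee_pos'],s['contact_force'],s['opening'])
E
```

```text
[ 0.53346661 -0.07673726  0.02836124] [-0.75480977  5.23727361  3.65545134] 0.02476566696790533
```

View pics/w3c.png

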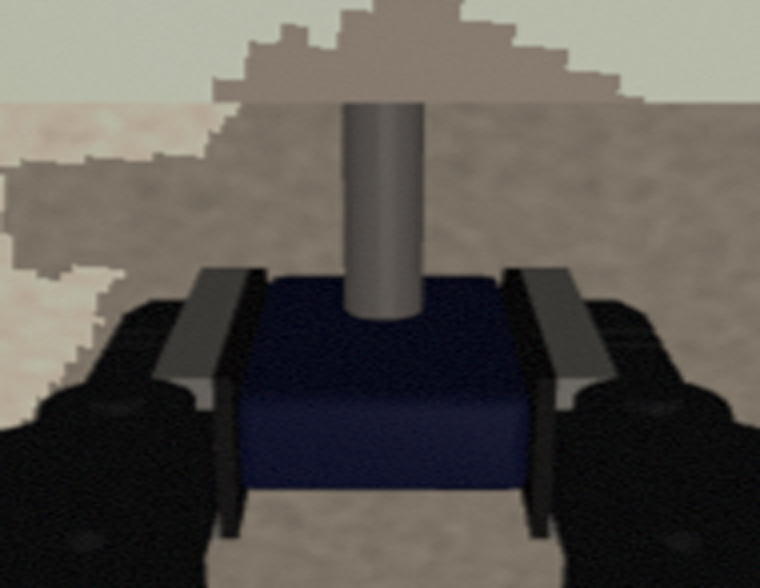

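The tab now sits between the pads, with the opening at 25 mm. I'll pull along tool +z.

Emit:
{"method": "step_arm", "body": {
  "offset": [
    [0,0,0.2],
    [0,0,0.2],
    [0,0,0.2],
    [0,0,0.2],
    [0,0,0.2],
    [0,0,0.2],
    [0,0,0.2],
    [0,0,0]
  ],
  "yaw": [0,0,0,0,0,0,0,0]
}}

```text
time: 6.7
ee_pos: [0.5191, -0.0787, 0.0284]
ee_rot: [0.706, 0.046, -0.706, 0.045]
contact_force: [-4.0, 4.2, 4.8]
opening: 0.0253
```

Emit:
{"method": "step_arm", "body": {
  "offset": [
    [0,0,0.1],
    [0,0,0]
  ],
  "yaw": [0,0]
}}

```text
time: 6.9
ee_pos: [0.5182, -0.0787, 0.0283]
ee_rot: [0.706, 0.046, -0.706, 0.045]
contact_force: [-4.6, 4.3, 6.1]
opening: 0.0254
```

Emit:
{"method": "step_arm", "body": {
  "offset": [
    [0,0,0.1],
    [0,0,0]
  ],
  "yaw": [0,0]
}}

```text
time: 7.1
ee_pos: [0.5171, -0.0789, 0.0284]
ee_rot: [-0.706, -0.046, 0.706, -0.045]
contact_force: [-4.0, 5.0, 5.6]
opening: 0.0254
```

```bash
cat > tabm.py <<'E'
from h import *
import sys
np.set_printoptions(precision=4,suppress=True)
n=sys.argv[1]
cap('wrist',n)
p=cv2.imread(f'pics/{n}.png');cv2.imwrite(f'pics/{n}c.png',cv2.resize(p[130:340,230:420],None,fx=4,fy=2.8,interpolation=cv2.INTER_CUBIC))
W=cloud('wrist',n)
yaw=np.radians(7.3);o=np.array([.6558,.0054])
X=np.stack([(W[...,0]-o[0])*np.cos(yaw)+(W[...,1]-o[1])*np.sin(yaw),-(W[...,0]-o[0])*np.sin(yaw)+(W[...,1]-o[1])*np.cos(yaw),W[...,2]],-1)
s=ctrl.state();print(s['ee_pos'],s['contact_force'],s['opening'])
m=(abs(X[...,2]-.110)<.004)&(abs(X[...,1]+.066)<.06)&(X[...,0]<0)
f=[X[np.nonzero(m[:,c])[0].max(),c,0] for c in range(250,400,5) if m[:,c].any()]
print('front',np.median(f))
m=(abs(X[...,1]+.066)<.02)&(X[...,2]>.055)&(X[...,2]<.0945)&(X[...,0]<-.12)&(abs(X[...,1]+.066)>.006)&(abs(X[...,1]+.066)<.0115)
q=X[m]; print('tab inner face',len(q),np.median(q[:,0]),'-> value',-(np.median(q[:,0])-np.median(f))-.058)
E
python3 tabm.py w4
```

```text
[ 0.517  -0.0789  0.0283] [-4.8995  4.5662  5.6937] 0.025142825294133232
front -0.08531534895407675
tab inner face 1110 -0.14199658867911763 -> value -0.0013187602749591201
```

View pics/w4c.png

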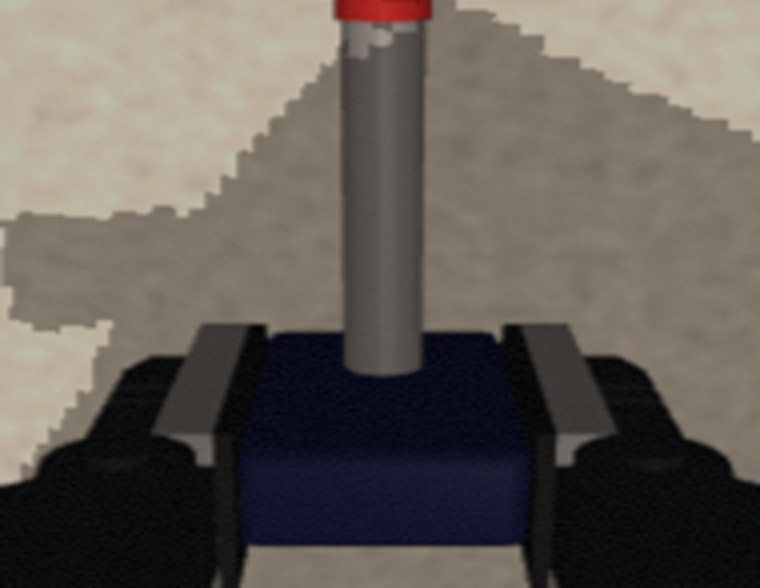

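Emit:
{"method": "step_arm", "body": {
  "offset": [
    [0,0,0.1],
    [0,0,0]
  ],
  "yaw": [0,0]
}}

```text
time: 7.35
ee_pos: [0.5164, -0.079, 0.0284]
ee_rot: [0.706, 0.046, -0.705, 0.045]
contact_force: [-2.6, 5.4, 4.3]
opening: 0.0251
```

Emit:
{"method": "step_arm", "body": {
  "offset": [
    [0,0,0.05],
    [0,0,0]
  ],
  "yaw": [0,0]
}}

```text
time: 7.55
ee_pos: [0.5161, -0.079, 0.0284]
ee_rot: [0.706, 0.046, -0.705, 0.045]
contact_force: [-0.8, 5.0, 3.7]
opening: 0.025
```

Emit:
{"method": "step_arm", "body": {
  "offset": [
    [0,0,0],
    [0,0,0],
    [0,0,0],
    [0,0,0],
    [-1,0,0],
    [-2,0,0],
    [-2,0,0],
    [-2,0,0],
    [0,0,0],
    [0,0,0]
  ],
  "yaw": [0,0,0,0,0,0,0,0,0,0],
  "gripper": 6
}}

```text
time: 8.55
ee_pos: [0.5162, -0.0799, 0.098]
ee_rot: [0.706, 0.045, -0.705, 0.045]
contact_force: [0.4, -0.7, 0.3]
opening: 0.0597
```

```bash
python3 tabm.py w5
```

```text
[ 0.5156 -0.0796  0.0971] [-0.1371  0.3871  0.0964] 0.05991174773585619
front -0.08527578405766031
tab inner face 349 -0.1430415290530324 -> value -0.00023425500462790488
```

View pics/w5c.png

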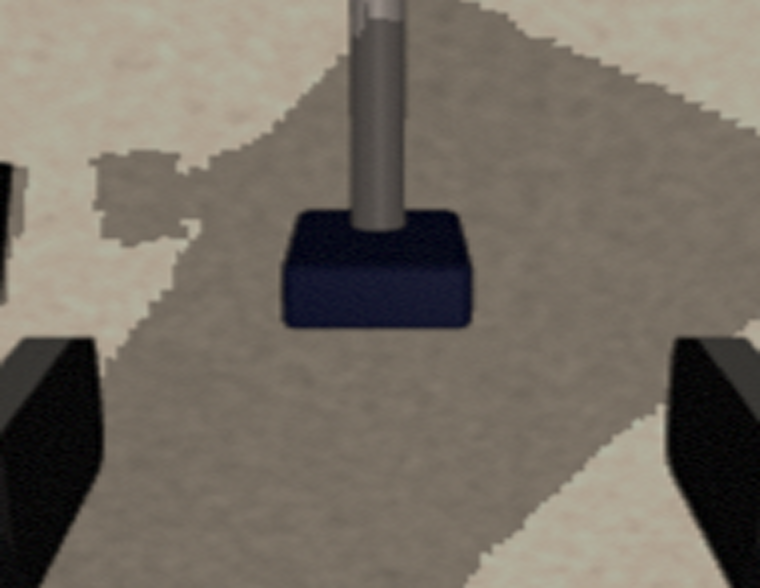

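The rod is at about -0.2 mm with the tab released, so it sits in the notch. Next I rise, turn the jaw axis to reader x, go above the cassette and shut the fingers.

Emit:
{"method": "step_arm", "body": {
  "offset": [
    [-3,0,0],
    [-2.3,0,0],
    [0,0,0],
    [0,0,0],
    [0,0,0],
    [0,0,0],
    [0,0,0],
    [0,0,0],
    [0,0,0],
    [0,0,0],
    [0,0,0],
    [0,3,-1.33],
    [0,3,-1.33],
    [0,3,-1.33],
    [0,3,-1.33],
    [0,3,-1.33],
    [0,0,0],
    [0,0,0]
  ],
  "yaw": [-8.18,-8.18,-8.18,-8.18,-8.18,-8.18,-8.18,-8.18,-8.18,-8.18,-8.18,0,0,0,0,0,0,0],
  "gripper": 0
}}

```text
time: 10.4
ee_pos: [0.6555, 0.0058, 0.1487]
ee_rot: [0.466, 0.532, -0.467, 0.53]
contact_force: [-0.5, 0.2, 0.2]
opening: -0.0003
```

```bash
cat > cas.py <<'E'
from h import *
import sys
np.set_printoptions(precision=4,suppress=True)
n=sys.argv[1]
cap('wrist',n)
W=cloud('wrist',n)
s=ctrl.state();print(s['ee_pos'],s['contact_force'],s['opening'],s['joint_positions'])
M=R.from_quat(s['ee_rot']).as_matrix();print('phi',np.degrees(np.arctan2(M[1,1],M[0,1])),'xdown',M[:,0])
p=np.load(f'pics/{n}.npz')['p'];hsv=cv2.cvtColor(p,cv2.COLOR_RGB2HSV)
t=(hsv[...,0]>70)&(hsv[...,0]<92)&(hsv[...,1]>80)&(W[...,2]>.09)
z=W[t][:,2];print('teal z',np.median(z));zm=np.median(z);t&=abs(W[...,2]-zm)<.006
print('teal',t.sum(),cv2.minAreaRect((W[t][:,:2]*1000).astype(np.float32)))
# finger points
f=(hsv[...,2]<70)&(W[...,2]>s['ee_pos'][2]+.02);f[:80]=0
P=(W[f]-s['ee_pos'])@M;k=P[:,0]>-.12;P=P[k]
print('finger fwd-most tool x',np.sort(P[:,0])[-20:],)
for r in ctrl.landmark_of('cassette_top','wrist')[:3]: print(r['score'],tow('wrist',r['xyz'],n))
E
python3 cas.py w6
```

```text
[0.6553 0.0054 0.1494] [-0.1247 -0.3321  0.7596] -2.9901246975771703e-05 [-0.1908  0.2733  0.1984  1.498  -0.0003  1.2522]
phi 7.324579987669203 xdown [-0.0021  0.0001 -1.    ]
teal z 0.11324368134314386
teal 5451 ((655.2297973632812, 6.2006683349609375), (43.980072021484375, 61.35763931274414), 7.3826398849487305)
finger fwd-most tool x [-0.0397 -0.0397 -0.0396 -0.0396 -0.0396 -0.0396 -0.0395 -0.0395 -0.0393
 -0.0393 -0.0391 -0.0391 -0.0391 -0.039  -0.0389 -0.0385 -0.0383 -0.0381
 -0.0379 -0.0378]
0.85 [0.4862 0.003  0.0364]
0.71 [0.6542 0.0068 0.1145]
```

View pics/w6.png

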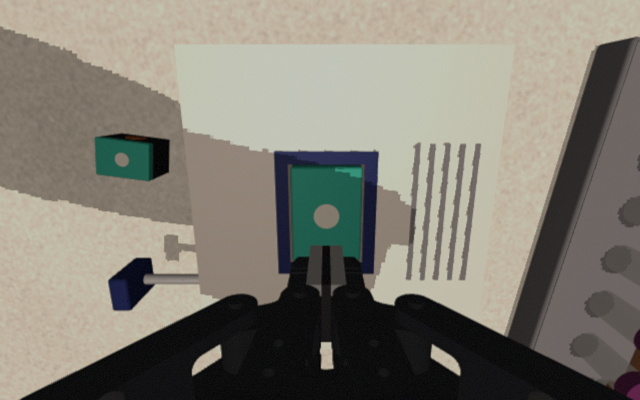

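The chosen cassette is at (0.655, 0.006), top z 0.112, with its dot at px (326,216), 44×61 mm. The shut tips are again measured 38 mm behind the TCP. I descend to just above it.

Emit:
{"method": "step_arm", "body": {
  "offset": [
    [3,0,-0.05],
    [3,0,0],
    [0.8,0,0],
    [0,0,0]
  ],
  "yaw": [0,0,0,0]
}}

```text
time: 10.9
ee_pos: [0.6546, 0.0055, 0.0817]
ee_rot: [0.467, 0.531, -0.468, 0.53]
contact_force: [1.2, -0.4, 1.0]
opening: 0.0003
```

Emit:
{"method": "step_arm", "body": {
  "offset": [
    [0.2,0,0],
    [0.2,0,0],
    [0.1,0,0],
    [0,0,0]
  ],
  "yaw": [0,0,0,0]
}}

```text
time: 11.3
ee_pos: [0.6566, 0.0057, 0.0785]
ee_rot: [0.467, 0.53, -0.467, 0.531]
contact_force: [1.4, -0.5, 1.7]
opening: -0.0002
```

Emit:
{"method": "step_arm", "body": {
  "offset": [
    [0.1,0,0],
    [0.1,0,0],
    [0,0,0]
  ],
  "yaw": [0,0,0]
}}

```text
time: 11.6
ee_pos: [0.6565, 0.0057, 0.0761]
ee_rot: [0.467, 0.53, -0.467, 0.531]
contact_force: [0.1, -0.2, 4.7]
opening: -0.0
```

Emit:
{"method": "step_arm", "body": {
  "offset": [
    [0.1,0,0],
    [0.1,0,0],
    [0,0,0]
  ],
  "yaw": [0,0,0]
}}

```text
time: 11.9
ee_pos: [0.6565, 0.0057, 0.0739]
ee_rot: [0.467, 0.531, -0.467, 0.531]
contact_force: [-0.2, -0.2, 3.7]
opening: -0.0001
```

Emit:
{"method": "step_arm", "body": {
  "offset": [
    [0.07,0,0],
    [0,0,0]
  ],
  "yaw": [0,0]
}}

```text
time: 12.1
ee_pos: [0.6564, 0.0057, 0.0732]
ee_rot: [0.467, 0.531, -0.467, 0.531]
contact_force: [0.8, -0.7, 4.8]
opening: 0.0001
```

Emit:
{"method": "step_arm", "body": {
  "offset": [
    [0.07,0,0],
    [0,0,0]
  ],
  "yaw": [0,0]
}}

```text
time: 12.3
ee_pos: [0.6564, 0.0057, 0.0725]
ee_rot: [0.467, 0.531, -0.467, 0.531]
contact_force: [1.5, -1.4, 5.0]
opening: -0.0004
```

Emit:
{"method": "step_arm", "body": {
  "offset": [
    [0.07,0,0],
    [0,0,0]
  ],
  "yaw": [0,0]
}}

```text
time: 12.5
ee_pos: [0.6564, 0.0057, 0.0718]
ee_rot: [0.467, 0.531, -0.467, 0.531]
contact_force: [0.3, -0.7, 4.7]
opening: -0.0001
```

Emit:
{"method": "step_arm", "body": {
  "offset": [
    [0.07,0,0],
    [0,0,0]
  ],
  "yaw": [0,0]
}}

```text
time: 12.7
ee_pos: [0.6564, 0.0057, 0.0711]
ee_rot: [0.467, 0.531, -0.467, 0.531]
contact_force: [1.4, -0.2, 5.0]
opening: -0.0003
```

Emit:
{"method": "step_arm", "body": {
  "offset": [
    [0.07,0,0],
    [0,0,0]
  ],
  "yaw": [0,0]
}}

```text
time: 12.9
ee_pos: [0.6564, 0.0057, 0.0704]
ee_rot: [0.467, 0.531, -0.467, 0.531]
contact_force: [0.6, -0.7, 5.2]
opening: -0.0
```

Emit:
{"method": "step_arm", "body": {
  "offset": [
    [0.07,0,0],
    [0,0,0]
  ],
  "yaw": [0,0]
}}

```text
time: 13.1
ee_pos: [0.6564, 0.0057, 0.0697]
ee_rot: [0.467, 0.531, -0.467, 0.531]
contact_force: [1.6, -0.6, 5.7]
opening: 0.0001
```

Emit:
{"method": "step_arm", "body": {
  "offset": [
    [0.07,0,0],
    [0,0,0]
  ],
  "yaw": [0,0]
}}

```text
time: 13.3
ee_pos: [0.6564, 0.0057, 0.069]
ee_rot: [0.467, 0.531, -0.467, 0.531]
contact_force: [2.0, -1.5, 6.0]
opening: 0.0003
```

Emit:
{"method": "step_arm", "body": {
  "offset": [
    [0.06,0,0],
    [0,0,0]
  ],
  "yaw": [0,0]
}}

```text
time: 13.5
ee_pos: [0.6564, 0.0057, 0.0684]
ee_rot: [0.467, 0.531, -0.467, 0.531]
contact_force: [0.8, -2.1, 5.3]
opening: -0.0002
```

Emit:
{"method": "step_arm", "body": {
  "offset": [
    [0.07,0,0],
    [0,0,0]
  ],
  "yaw": [0,0]
}}

```text
time: 13.7
ee_pos: [0.6564, 0.0057, 0.0677]
ee_rot: [0.467, 0.531, -0.467, 0.531]
contact_force: [1.4, -1.4, 4.9]
opening: -0.0001
```

Emit:
{"method": "step_arm", "body": {
  "offset": [
    [0.07,0,0],
    [0,0,0]
  ],
  "yaw": [0,0]
}}

```text
time: 13.9
ee_pos: [0.6564, 0.0057, 0.0669]
ee_rot: [0.467, 0.531, -0.467, 0.531]
contact_force: [1.4, -1.6, 5.2]
opening: 0.0001
```

Emit:
{"method": "step_arm", "body": {
  "offset": [
    [0.07,0,0],
    [0,0,0]
  ],
  "yaw": [0,0]
}}

```text
time: 14.1
ee_pos: [0.6563, 0.0057, 0.0661]
ee_rot: [0.467, 0.531, -0.467, 0.531]
contact_force: [2.9, -1.4, 4.7]
opening: 0.0001
```

Emit:
{"method": "step_arm", "body": {
  "offset": [
    [0.07,0,0],
    [0,0,0]
  ],
  "yaw": [0,0]
}}

```text
time: 14.3
ee_pos: [0.6563, 0.0057, 0.0654]
ee_rot: [0.467, 0.531, -0.467, 0.531]
contact_force: [1.5, -2.3, 5.4]
opening: 0.0002
```

Emit:
{"method": "step_arm", "body": {
  "offset": [
    [0.07,0,0],
    [0,0,0]
  ],
  "yaw": [0,0]
}}

```text
time: 14.5
ee_pos: [0.6563, 0.0057, 0.0651]
ee_rot: [0.467, 0.531, -0.467, 0.531]
contact_force: [0.6, -1.1, 8.0]
opening: -0.0
```

Emit:
{"method": "step_arm", "body": {
  "offset": [
    [0.03,0,0],
    [0,0,0]
  ],
  "yaw": [0,0]
}}

```text
time: 14.7
ee_pos: [0.6563, 0.0057, 0.065]
ee_rot: [0.467, 0.531, -0.467, 0.531]
contact_force: [1.0, -1.0, 9.7]
opening: 0.0001
```

The sharp rise is there: force up from 5 to 9.7 N with almost no travel, so the catch is off. I rise gently with it and look.

Emit:
{"method": "step_arm", "body": {
  "offset": [
    [-0.4,0,0],
    [-0.5,0,0],
    [-0.5,0,0],
    [-0.5,0,0],
    [-0.5,0,0],
    [-0.5,0,0],
    [-0.5,0,0],
    [-0.5,0,0],
    [-0.5,0,0],
    [-1.5,0,0],
    [-3,0,0],
    [-3,0,0],
    [0,0,0],
    [0,0,0]
  ],
  "yaw": [0,0,0,0,0,0,0,0,0,0,0,0,0,0]
}}

```text
time: 16.1
ee_pos: [0.6567, 0.0057, 0.1847]
ee_rot: [0.467, 0.53, -0.467, 0.531]
contact_force: [0.1, -0.4, -1.1]
opening: 0.0001
```

```bash
python3 cas.py w7
```

```text
[0.656  0.0059 0.1833] [ 0.5404 -0.0647 -0.0129] -0.00013007073105037037 [-0.1899  0.2768  0.2639  1.5581 -0.0001  1.2532]
phi 7.315462774598479 xdown [-0.0002 -0.     -1.    ]
teal z 0.13711120801287377
teal 5260 ((654.9815673828125, 5.9173583984375), (44.12116622924805, 61.76247787475586), 7.220295429229736)
finger fwd-most tool x [-0.0418 -0.0417 -0.0417 -0.0416 -0.0416 -0.0416 -0.0415 -0.0415 -0.0415
 -0.0414 -0.0413 -0.0413 -0.0413 -0.0412 -0.041  -0.041  -0.0409 -0.0407
 -0.0406 -0.0406]
0.92 [0.4889 0.0038 0.0414]
0.68 [0.6547 0.0104 0.1401]
```

View pics/w7.png

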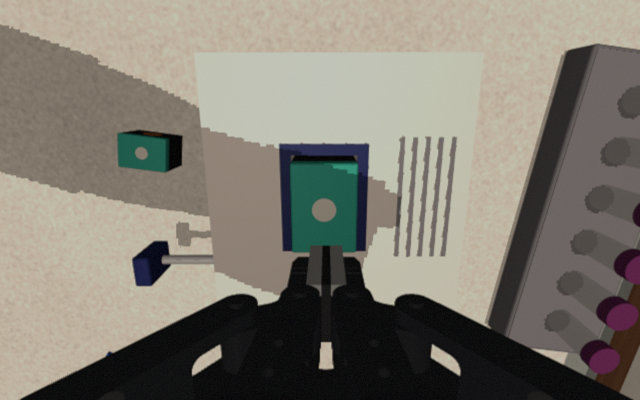

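It sprang out: top at z 0.137, centre px (323,210). Next I open, descend and grip across 44 mm.

Emit:
{"method": "step_arm", "body": {
  "offset": [
    [0,-0.1,0],
    [0,0,0],
    [0,0,0],
    [0,0,0],
    [0,0,0],
    [3,0,0],
    [3,0,0],
    [2.5,0,0],
    [1.5,0,0],
    [0.9,0,0],
    [0,0,0],
    [0,0,0],
    [0,0,0]
  ],
  "yaw": [0,0,0,0,0,0,0,0,0,0,0,0,0],
  "gripper": 7.5
}}

```text
time: 17.5
ee_pos: [0.656, 0.0055, 0.0759]
ee_rot: [0.467, 0.53, -0.467, 0.532]
contact_force: [-0.2, 0.2, 0.0]
opening: 0.0749
```

```bash
python3 cas.py w8
```

```text
[0.6559 0.0056 0.0757] [-0.4331 -0.0209  0.0973] 0.07496744625527116 [-0.1903  0.2825  0.0754  1.3617 -0.0001  1.2528]
phi 7.315676324862277 xdown [ 0.002  -0.0005 -1.    ]
teal z 0.13704033155575848
teal 16812 ((655.2833862304688, 6.129020690917969), (73.64199829101562, 70.97456359863281), 58.89954376220703)
finger fwd-most tool x [-0.0207 -0.0207 -0.0207 -0.0207 -0.0207 -0.0207 -0.0206 -0.0206 -0.0206
 -0.0205 -0.0205 -0.0205 -0.0205 -0.0205 -0.0205 -0.0204 -0.0204 -0.0203
 -0.0203 -0.0203]
0.73 [0.6523 0.0063 0.1373]
0.57 [0.4895 0.0031 0.0422]
```

View pics/w8.png

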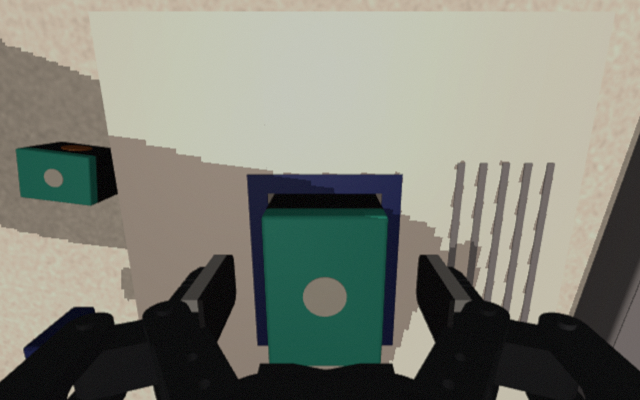

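The pads at px columns 235 and 418 straddle the cassette (264–388), centred. Closing.

Emit:
{"method": "step_arm", "body": {
  "offset": [
    [0,0,0],
    [0,0,0],
    [0,0,0],
    [0,0,0],
    [0,0,0],
    [0,0,0],
    [0,0,0]
  ],
  "yaw": [0,0,0,0,0,0,0],
  "gripper": 3.4
}}

```text
time: 18.3
ee_pos: [0.6552, 0.0057, 0.0746]
ee_rot: [0.467, 0.531, -0.467, 0.531]
contact_force: [-1.3, -0.3, 4.3]
opening: 0.0432
```

Emit:
{"method": "step_arm", "body": {
  "offset": [
    [-0.5,0,0],
    [-0.5,0,0],
    [-0.5,0,0],
    [0,0,0]
  ],
  "yaw": [0,0,0,0]
}}

```text
time: 18.7
ee_pos: [0.6555, 0.0056, 0.0902]
ee_rot: [0.467, 0.531, -0.467, 0.531]
contact_force: [0.4, 0.1, -1.9]
opening: 0.0431
```

Emit:
{"method": "step_arm", "body": {
  "offset": [
    [-1.5,0,0],
    [-2.5,0,0],
    [-2.5,0,0],
    [-1.5,0,0],
    [0,0,0],
    [0,-1,1.3],
    [0,-1.9,2.6],
    [0,-1.9,2.6],
    [0,-1.9,2.6],
    [0,-1.9,2.6],
    [0,-1.9,2.6],
    [0,-1.9,2.6],
    [0,-1.9,2.6],
    [0,-1.9,2.6],
    [0,-1.9,2.6],
    [0,-1.9,2.6],
    [0,-1.9,2.6],
    [0,-0.9,1.3],
    [0,0,0],
    [0,0,0]
  ],
  "yaw": [0,0,0,0,0,0,0,0,0,0,0,0,0,0,0,0,0,0,0,0]
}}

```text
time: 20.7
ee_pos: [0.4687, -0.3321, 0.1687]
ee_rot: [0.467, 0.531, -0.467, 0.53]
contact_force: [-0.0, 0.3, -1.7]
opening: 0.0428
```

```bash
python3 - <<'E'
from h import *
np.set_printoptions(precision=4,suppress=True)
s=ctrl.state();print(s['time'],s['ee_pos'],s['contact_force'],s['opening'],s['joint_positions'])
for n in('wrist','side','top'): cap(n,n+'9')
W=cloud('top','top9')
for t in ['tray']:
  print([tow('top',r['xyz']) for r in ctrl.landmark_of(t,'top')])
a=cv2.imread('pics/wrist9.png');b=cv2.imread('pics/side9.png')
cv2.imwrite('pics/c9.png',np.hstack([cv2.resize(a,(400,300)),cv2.resize(b[60:260,240:520],(400,300))]))
E
```

```text
20.7 [ 0.4687 -0.3321  0.1687] [-0.0136  0.2919 -1.6619] 0.042779469944007574 [-0.8442  0.0232 -0.0392  1.5094  0.0004  0.5992]
[array([ 0.4747, -0.3324, -0.0009])]
```

View pics/c9.png

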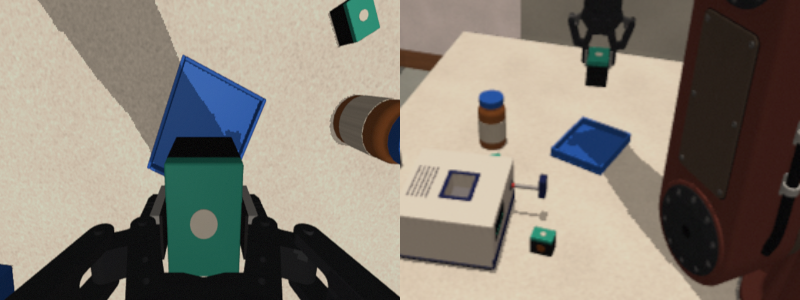

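The wrist view shows the cassette upright in the jaws above the tray, and the reader's well is empty. I measure its underside and then lower it.

```bash
python3 - <<'E'
from h import *
np.set_printoptions(precision=4,suppress=True)
W=cloud('wrist','wrist9');p=np.load('pics/wrist9.npz')['p'];hsv=cv2.cvtColor(p,cv2.COLOR_RGB2HSV)
t=(hsv[...,0]>70)&(hsv[...,0]<92)&(hsv[...,1]>80)&(W[...,2]>.15)
P=W[t];P=P[abs(P[:,2]-np.median(P[:,2]))<.006];c=P.mean(0);print(len(P),c,np.median(P[:,2]),np.median(P[:,2])-.056)
n=np.linalg.svd(P-c,full_matrices=False)[2][2];print('normal',n)
E
```

```text
16809 [ 0.468  -0.3281  0.2307] 0.2308312630898843 0.1748312630898843
normal [-0.0015  0.0081  1.    ]
```

Emit:
{"method": "step_arm", "body": {
  "offset": [
    [2,0,0],
    [3,0,0],
    [3,0,0],
    [3,0,0],
    [2,0,0],
    [1.5,0,0],
    [1,0,0],
    [0.5,0,0],
    [0,0,0],
    [0,0,0]
  ],
  "yaw": [0,0,0,0,0,0,0,0,0,0]
}}

```text
time: 21.9
ee_pos: [0.4691, -0.3333, 0.0103]
ee_rot: [0.467, 0.53, -0.467, 0.531]
contact_force: [1.2, 0.1, -1.6]
opening: 0.0433
```

Emit:
{"method": "step_arm", "body": {
  "offset": [
    [0.2,0,0],
    [0.2,0,0],
    [0.2,0,0],
    [0,0,0],
    [0,0,0]
  ],
  "yaw": [0,0,0,0,0]
}}

```text
time: 22.4
ee_pos: [0.4686, -0.3328, 0.0033]
ee_rot: [0.467, 0.531, -0.467, 0.531]
contact_force: [-0.3, -0.3, -1.4]
opening: 0.0428
```

Emit:
{"method": "step_arm", "body": {
  "offset": [
    [0.1,0,0],
    [0,0,0]
  ],
  "yaw": [0,0]
}}

```text
time: 22.6
ee_pos: [0.4686, -0.3328, 0.0022]
ee_rot: [0.467, 0.531, -0.467, 0.531]
contact_force: [-1.0, -0.6, -1.7]
opening: 0.0431
```

Emit:
{"method": "step_arm", "body": {
  "offset": [
    [0.1,0,0],
    [0,0,0]
  ],
  "yaw": [0,0]
}}

```text
time: 22.8
ee_pos: [0.4686, -0.3327, 0.0011]
ee_rot: [0.467, 0.531, -0.467, 0.531]
contact_force: [-0.3, -0.6, -1.8]
opening: 0.0431
```

Emit:
{"method": "step_arm", "body": {
  "offset": [
    [0.1,0,0],
    [0,0,0]
  ],
  "yaw": [0,0]
}}

```text
time: 23.0
ee_pos: [0.4686, -0.3327, 0.0002]
ee_rot: [0.467, 0.531, -0.467, 0.531]
contact_force: [-0.3, -0.2, -1.4]
opening: 0.0429
```

Emit:
{"method": "step_arm", "body": {
  "offset": [
    [0.1,0,0],
    [0,0,0]
  ],
  "yaw": [0,0]
}}

```text
time: 23.2
ee_pos: [0.4687, -0.3328, -0.0001]
ee_rot: [0.467, 0.531, -0.467, 0.531]
contact_force: [-1.6, 2.4, 4.7]
opening: 0.0431
```

Contact with the floor. Opening slowly, then up.

Emit:
{"method": "step_arm", "body": {
  "offset": [
    [0,0,0],
    [0,0,0],
    [0,0,0],
    [0,0,0],
    [0,0,0]
  ],
  "yaw": [0,0,0,0,0],
  "gripper": 6
}}

```text
time: 23.7
ee_pos: [0.4686, -0.3328, -0.0007]
ee_rot: [0.467, 0.531, -0.467, 0.531]
contact_force: [0.3, 0.2, 0.1]
opening: 0.06
```

Emit:
{"method": "step_arm", "body": {
  "offset": [
    [-0.5,0,0],
    [-1,0,0],
    [-2,0,0],
    [-3,0,0],
    [-4,0,0],
    [-4,0,0],
    [-3,0,0],
    [0,0,0],
    [0,0,0]
  ],
  "yaw": [0,0,0,0,0,0,0,0,0]
}}

```text
time: 24.6
ee_pos: [0.4691, -0.3333, 0.1756]
ee_rot: [0.467, 0.53, -0.467, 0.532]
contact_force: [0.4, 0.5, 0.6]
opening: 0.0599
```

```bash
python3 - <<'E'
from h import *
np.set_printoptions(precision=4,suppress=True)
s=ctrl.state();print(s['time'],s['ee_pos'],s['contact_force'],s['opening'])
for n in('wrist','side','top'): cap(n,n+'10')
W=cloud('wrist','wrist10');p=np.load('pics/wrist10.npz')['p'];hsv=cv2.cvtColor(p,cv2.COLOR_RGB2HSV)
t=(hsv[...,0]>70)&(hsv[...,0]<92)&(hsv[...,1]>80)&(W[...,1]<-.25)
P=W[t];P=P[abs(P[:,2]-np.median(P[:,2]))<.006];c=P.mean(0);print(len(P),c,np.linalg.svd(P-c,full_matrices=False)[2][2],cv2.minAreaRect((P[:,:2]*1000).astype(np.float32)))
# rod in top view vs front
W=cloud('top','top10');yaw=np.radians(7.3);d=W[...,:2]-[.6555,.0055]
X=d[...,0]*np.cos(yaw)+d[...,1]*np.sin(yaw);Y=-d[...,0]*np.sin(yaw)+d[...,1]*np.cos(yaw)
m=(W[...,2]>.09)&(W[...,2]<.10)&(abs(Y+.066)<.018)&(X<-.12)&(X>-.18);print('tab x (expect -.150)',m.sum(),X[m].min(),X[m].max(),X[m].mean())
for t in('tip_box','tube_rack','bottle','rod_tab'):print(t,[tow('top',r['xyz']) for r in ctrl.landmark_of(t,'top')[:2]])
a=cv2.imread('pics/wrist10.png');b=cv2.imread('pics/side10.png')
cv2.imwrite('pics/c10.png',np.hstack([cv2.resize(a,(400,300)),cv2.resize(b[60:260,240:520],(400,300))]))
E
```

```text
24.6 [ 0.4691 -0.3333  0.1756] [0.4038 0.4877 0.6369] 0.05993183566477361
3418 [ 0.468  -0.3311  0.062 ] [0.0014 0.0045 1.    ] ((468.2618408203125, -332.6632080078125), (43.402671813964844, 61.896636962890625), 7.367257118225098)
tab x (expect -.150) 74 -0.15772090482935128 -0.14322852690888224 -0.15074496925693176
tip_box [array([0.5373, 0.3134, 0.0039])]
tube_rack [array([0.6935, 0.3051, 0.0037]), array([0.5369, 0.3105, 0.0048])]
bottle [array([ 0.6978, -0.29  ,  0.0012])]
rod_tab [array([ 0.5143, -0.0793,  0.0885]), array([0.5354, 0.3124, 0.0033])]
```

View pics/c10.png

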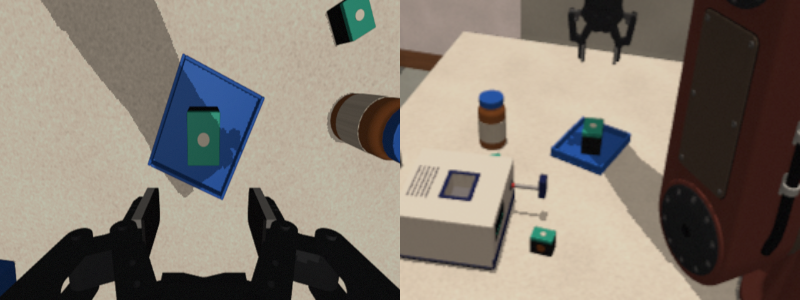

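The cassette stands upright in the middle of the tray. Its top is at z 0.062, so the underside is on the 5 mm floor. The tab is at reader x −150, and the three other objects haven't moved. Handing in.

```bash
python3 -c "
from cell import ctrl
print(ctrl.sign_off())"
```

```text
the job is handed in; nothing more can be done
None
```

The job is done and handed in at about 25 s of the 67 s allowed; the hand-in reported no verdict.

- **Shutter rod:** I pulled it out and released it at the middle click. It measured about −0.2 mm there, and at the end the tab was at reader x −150.7 mm, where −150 is the click.
- **Cassette release:** I pressed it with closed fingers at about 5 N. The sharp rise of the rubber buffer came about 11 mm down, and the highest reading was 9.7 N. It sprang out to a top height of 137 mm.
- **Placing:** I gripped it across its 44 mm side, lifted it, and lowered it into the tray until it touched the floor. It stands about 1 mm from the tray centre, its top face within 0.01 rad of level, with its underside about 6 mm above the bench.
- **Other objects:** The tip box, tube rack and bottle were found within about 5 mm of their starting positions, which is the accuracy of the detector.

**Disagreement:** The real fingertips sit about 37 mm behind the reported TCP when shut, and about 50 mm when open. The description puts the TCP at the tips. Because of this my first grasp of the tab closed on air above it, without touching anything. I then worked from tip positions measured in the camera images, and the heights at which the fingers and the cassette touched down agreed with them to within about 3 mm.

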